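# Tip the standing sample tube over into its slant rest

## Robot

A 6-joint arm with a two-finger parallel gripper is mounted at the origin on a cart in front of the work surface, level with it; the furniture and walls round the work are solid. World frame = base frame: x ahead of the robot, y to its left, z up, the work surface at z = 0. Lengths are in m, angles in rad, forces in N, time in s.
With the tool pointing down it reaches from about 0.275 to 0.825 m from the base axis. Payload 5.2 kg.
Tool frame: the origin (TCP) lies on the mounting face of the last link; the fingertips stand 186 mm ahead of it and the grasp point (between the pads) lies 167 mm ahead of it; z points along the fingers, y is the line along which they close (so a half turn about z gives the same grasp; the last joint's range is limited). The gripper opens to 93 mm and grips with 3 to 60 N. Pads are 15 mm wide; open, the fingers measure 128 mm over their backs; the gripper's body (75 mm by 188 mm) begins 65 mm behind the grasp point.
Start: joints at [1.078, 0.259, 1.535, -0, 1.348, -0.203], TCP at [0.157, 0.527, 0.405] pointing down, gripper open.
Joint ranges: [-3.14, 3.14], [-0.91, 2.08], [0.19, 2.58], [-1.22, 4.36], [0.22, 2.71], [-3.12, 3.12]. Speed limits (rad/s): [2.57, 2.57, 3.14, 3.14, 3.14, 3.14].

## Interface

Orientations are given as a rotation vector (axis times angle).
In Python, from plant import r, read_camera, calibration gives the robot as it stands.
- The arm moves only by the tool move_arm, never from a script. Its arguments are lists of equal length, an entry for each row: "delta_pos": the shift along the tool's x, y, z scaled (see below), a list of three; "turn": the turn about the tool's z scaled (see below); "claw": the closure, from 0 (fully open) to 1 (shut). In form: {"delta_pos": [[x, y, z], ...], "turn": [turn, ...], "claw": [claw, ...]}. A call has 1 to 12 rows; each row shifts and turns the commanded pose from where the row before left it, along the tool's axes as they then stand; what a row does not reach is not made up. The controller multiplies each number of a shift by 3 cm and each number of a turn by 180 degrees. A row lasts 1/8 s, in which the tool goes at most 62.5 mm and 10.7 degrees, less where a joint would pass 70% of its speed; a pose out of reach is approached as far as the arm can. A call with a number of a shift or a turn outside -1 to 1 is refused whole. A call with a gripper value outside its range is refused whole. The fingers move at their own pace and stop on an object; the grip force is fixed at half the most. Time passes only in rows, so rows that do not move let the fingers close. It gives the time, the measured TCP pose, the force, the opening and the grip force at its end, in the units of the state.
- r.get_obs(): the state, without advancing time (a new reading comes with each control period).
- read_camera(name): name is "scene" or "side" or "wrist"; returns the picture (420x560x3 uint8, red, green, blue); there is no depth.
- calibration(name): a dict with "intrinsics" (3x3 intrinsics, pixels), "k1" (the pictures are not rectified: a ray, as slopes to the right and down, at radius r is drawn at 1 + k1 r^2 times it, then the intrinsics apply), "extrinsics" (4x4, takes a point from camera to world coordinates); the wrist camera has in their place "T_tool_cam" (4x4, takes a point from camera to tool coordinates, whose origin is the TCP and whose axes are the flange's). Camera axes: x right, y up, looking along -z (the intrinsics and any distortion apply to the point x, -y, -z); pixel columns grow to the right and rows downward; lengths in m; the calibration is good to about 2 mm. A picture is of the moment at which its call begins: read the wrist's pose just before it. calibration takes no time and is no camera call.
- r.hand_in(): hands the job in; it is judged then, once.
The state is a dict: "time": time; "joint_pos": joint angles; "joint_vel": joint speeds; "joint_torque": joint torques, N m; "eef_pos": TCP position; "tool_rot": TCP orientation; "wrist_force": force on the tool from outside, world axes, zero at the start; "wrist_torque": the same for the moment, N m; "grip_width": finger opening in m; "gripper_force": force on a finger pad.
Only numpy, scipy, OpenCV 4.12 (cv2) and the standard library are available. Lean on these libraries where they do the work, as an engineer would, in place of code of your own. Each camera call takes 0.05 s, during which the arm holds its last target. There are 200 camera calls.

## Task

The capped sample tube that stands in the foot of the metal slant rest has to lie on its side in the rest's trough. With the gripper open around its top, push the top over towards the trough with one finger and let it down slowly and gently against the other, so that it never falls freely into the trough; do not pinch or lift it. Finish with the tube lying still in the trough, cap at the raised outer end, foot still in the pocket, the hand clear, and leave the other things on the bench where they are.

Things in the scene. Friction and masses are not known exactly. Their poses are not given: they have to be found in the camera images.
- tube_rest: Slant rest fixed on the bench: a grey metal block 62 mm wide with a foot pocket on top, and a grey trough that rises at 20 degrees from the pocket's front along the rest's own -x axis (x = -21 to -87 mm): a V floor (flanks at 15 degrees) between cheeks 42 mm apart and 24 mm high. Origin on the bench under the pocket's middle, z up.
- rest_foot (a point): Middle of the pocket's flat deck, 30 mm above the bench; axes as the rest's. A rear stop 18 mm high (x = +19 to +27 mm) and side guides 12 mm high (y = +-19 to +-25 mm) keep the tube's foot in; while the tube goes down its foot may slide back to the rear stop.
- trough_end (a point): Middle of the V's bottom at its raised outer end, 87 mm from the pocket's middle along the rest's -x and 54 mm above the bench. The lying tube's cap end reaches past it; below the cap there is only free bench. A tall cabinet and a controller box stand behind the work (x beyond about 0.63 m, y above -0.30 m): keep the arm short of them.
- tube_foot (a point): Centre of the underside of the sample tube, z axis towards its cap. Loose clear plastic 50 ml tube, 112 mm long, 60 g (up to 30 percent off); body 29 mm in diameter, screw cap 35 mm over the last 15 mm. It stands upright on the deck, near the pocket's middle; leaning more than about 15 degrees it topples on its own. Lying in the trough it leans about 71 degrees.
- tube_mid (a point): Centre of the sample tube, half-way along its axis, 56 mm from the foot.
- tube_top (a point): Centre of the top of the sample tube's cap, 112 mm from the foot.
- other_tube: Bystander: a like tube (35 x 35 x 112 mm) that stands loose directly on the bench; origin under its foot. Leave it alone.
- beaker: Bystander: clear beaker, 56 mm across, 70 mm high, loose on the bench; origin under its centre.
- petri_dish: Bystander: flat petri dish, 90 mm across, 15 mm high, loose on the bench; origin under its centre.
- marker: Bystander: black marker pen, 120 mm long, 13 mm thick, lying loose on the bench; origin under its centre.
Things that resemble listed ones, but are neither listed nor needed, are in the scene too. Leave any yellow look-alike of the part that bears tube_foot alone.

How it is judged:
On the way:
1. the tube is let down slowly: it takes at least 0.2 s to pass from 49 to 67 degrees of lean (angle between tube_foot's own z axis and vertical between 0.85 and 1.17 rad), for 0.2 s.
At the end, for the whole second after the job is handed in: The tube lies in the trough, leaning 63 to 83 degrees from upright and within 0.5 rad of the trough's line, cap at the outer end (its top at least 85 mm from the pocket's middle), the middle of the tube within 12 mm of the trough's centre line, foot within 30 mm of the pocket's middle, and stays so (angle between tube_foot's own z axis and vertical between 1.1 and 1.45 rad and angle between the z axis of tube_foot and the x axis of tube_rest, either way round below 0.5 rad and x of tube_top in the frame of tube_rest below -0.085 m and x of tube_foot in the frame of tube_rest between -0.03 and 0.03 m and y of tube_mid in the frame of tube_rest between -0.012 and 0.012 m); the robot touches nothing.
It fails at once if the tube fell or was thrown over: it turned faster than 9 rad/s in the last part of its way down (leaning more than 57 degrees) (angle between tube_foot's own z axis and vertical above 1 rad and angular speed of sample_tube above 9 rad/s).
It fails at once if the tube was lifted: its foot rose more than 35 mm above the deck (height (world z) of tube_foot above 0.065 m).
It fails at once if the tube was pinched or pressed with more than 5 N (contact force between the fingers and sample_tube above 5 N).
It fails at once if a bystander was moved more than 20 mm (distance of any of other_tube, beaker, petri_dish, marker from where it was at the start of the episode above 0.02 m).
It also fails if it takes over 40 s, if anything falls off the work surface, if the arm or the gripper's body presses on something with over 40 N, if the wrist force passes 120 N, or if a joint passes its speed limit or range.

## Working session

There is one attempt and no reset: what is moved stays moved. The work goes in short steps, Python scripts to look and compute and a tool call to move; the robot and the scene stay as the last step left them, time stands still between calls to the robot, and variables do not carry over. Pictures are saved under pics/ and viewed, at most 10 in all, crops included, and the job is handed in when it is done.

Besides the shell and the picture viewer there is one more tool, called after ">>>" in YAML: its name, and indented under it one key for each argument. move_arm: Moves the arm, as the interface text tells. Its arguments: {"type":"object","properties":{"delta_pos":{"type":"array","items":{"type":"array","items":{"type":"number","minimum":-1,"maximum":1}}},"turn":{"type":"array","items":{"type":"number","minimum":-1,"maximum":1}},"claw":{"type":"array","items":{"type":"number"}}},"required":["delta_pos","turn","claw"]}

```bash
mkdir -p pics; ls
python3 - <<'E'
from plant import r, read_camera, calibration
import cv2,numpy as np
o=r.get_obs(); print(o['time'],o['eef_pos'],o['tool_rot'],o['grip_width'])
for n in ['scene','side']:
    cv2.imwrite(f'pics/{n}0.png',read_camera(n)[:,:,::-1]); 
for n in ['scene','side','wrist']:
    c=calibration(n); print(n,{k:np.round(v,4).tolist() for k,v in c.items()})
E
```

```text
pics
0.0 [0.15703847 0.52688639 0.40395004] [-4.53546510e-01 -3.10805180e+00  2.57130283e-03] 0.09258890859463584
scene {'intrinsics': [[426.4539, 0.0, 283.585], [0.0, 426.4539, 218.7238], [0.0, 0.0, 1.0]], 'k1': -0.0139, 'extrinsics': [[0.4249, 0.5287, -0.7348, -0.324], [-0.9052, 0.2399, -0.3508, -0.5915], [-0.0092, 0.8142, 0.5805, 0.7596], [0.0, 0.0, 0.0, 1.0]]}
side {'intrinsics': [[494.5848, 0.0, 280.1557], [0.0, 494.5848, 218.3997], [0.0, 0.0, 1.0]], 'k1': -0.0171, 'extrinsics': [[0.9927, 0.0672, -0.1006, 0.3543], [-0.1199, 0.6589, -0.7427, -1.072], [0.0164, 0.7493, 0.6621, 0.8581], [0.0, 0.0, 0.0, 1.0]]}
wrist {'intrinsics': [[320.8156, 0.0, 285.5173], [0.0, 320.8156, 208.708], [0.0, 0.0, 1.0]], 'k1': -0.0607, 'T_tool_cam': [[0.0003, 0.9702, 0.2425, 0.0682], [1.0, -0.0002, -0.0003, -0.0003], [-0.0002, 0.2425, -0.9702, 0.0195], [0.0, 0.0, 0.0, 1.0]]}
```

View pics/scene0.png

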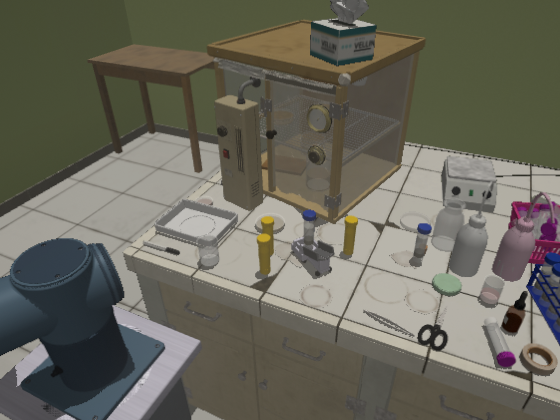

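View pics/side0.png

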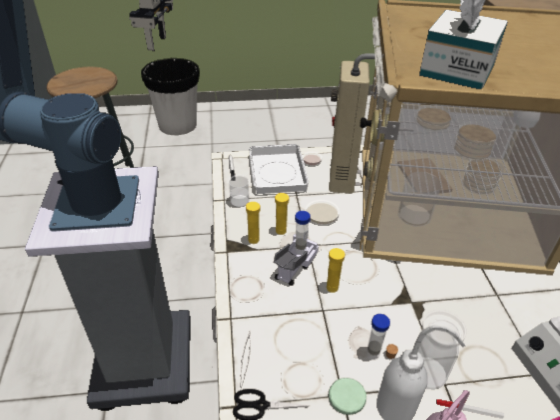

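Candidates: a blue-capped tube in the grey rest (scene (309,217), side (302,217)), a blue-capped tube on the bench (scene (424,230), side (380,323)), which is other_tube, and yellow look-alikes (scene (267,222), (263,240), (350,222)). By the description, I choose the blue-capped tube in the rest. Next is a close crop and a measurement.

```bash
cat > h.py <<'E'
from plant import r, read_camera, calibration
import cv2,numpy as np
from scipy.spatial.transform import Rotation as R
def ray(n,uv,T=None):
    c=calibration(n);K=np.array(c['intrinsics']);k=c['k1']
    d=np.array([(uv[0]-K[0,2])/K[0,0],(uv[1]-K[1,2])/K[1,1]]);s=d.copy()
    for _ in range(10): s=d/(1+k*(s@s))
    E=np.array(c['extrinsics']) if n!='wrist' else T@np.array(c['T_tool_cam'])
    return E[:3,3],E[:3,:3]@np.array([s[0],-s[1],-1])
def onz(n,uv,z,T=None):
    o,d=ray(n,uv,T);return o+d*(z-o[2])/d[2]
def tri(rays):
    A=0;b=0
    for o,d in rays:
        d=d/np.linalg.norm(d);P=np.eye(3)-np.outer(d,d);A=A+P;b=b+P@o
    p=np.linalg.solve(A,b);return p,[np.linalg.norm((np.eye(3)-np.outer(d,d)/(d@d))@(p-o)) for o,d in rays]
def toolT():
    o=r.get_obs();T=np.eye(4);T[:3,:3]=R.from_rotvec(o['tool_rot']).as_matrix();T[:3,3]=o['eef_pos'];return T
E
python3 - <<'E'
from h import *
s=cv2.imread('pics/scene0.png');d=cv2.imread('pics/side0.png')
f=lambda im,x,y:cv2.resize(im[y:y+100,x:x+66],None,fx=6,fy=6,interpolation=cv2.INTER_CUBIC)
cv2.imwrite('pics/crop.png',np.hstack([f(s,280,195),f(d,265,195)]))
for n,im in (('scene',s),('side',d)):
    h=cv2.cvtColor(im,cv2.COLOR_BGR2HSV)
    m=cv2.inRange(h,(110,150,60),(130,255,255))
    _,_,st,ce=cv2.connectedComponentsWithStats(m)
    for a,c in zip(st[1:],ce[1:]):
        if a[4]>30: print(n,a,c)
E
```

```text
scene [305 211  10   4  31] [310.09677419 212.38709677]
scene [419 224  12   6  55] [424.56363636 226.47272727]
scene [546 253  14  23 188] [554.17021277 261.18085106]
scene [527 276  33  67 303] [543.00990099 309.59405941]
scene [536 277  22  20  66] [546.42424242 286.95454545]
side [296 211  14  13 144] [302.15277778 217.08333333]
side [372 314  17  17 223] [380.28699552 322.19282511]
```

View pics/crop.png

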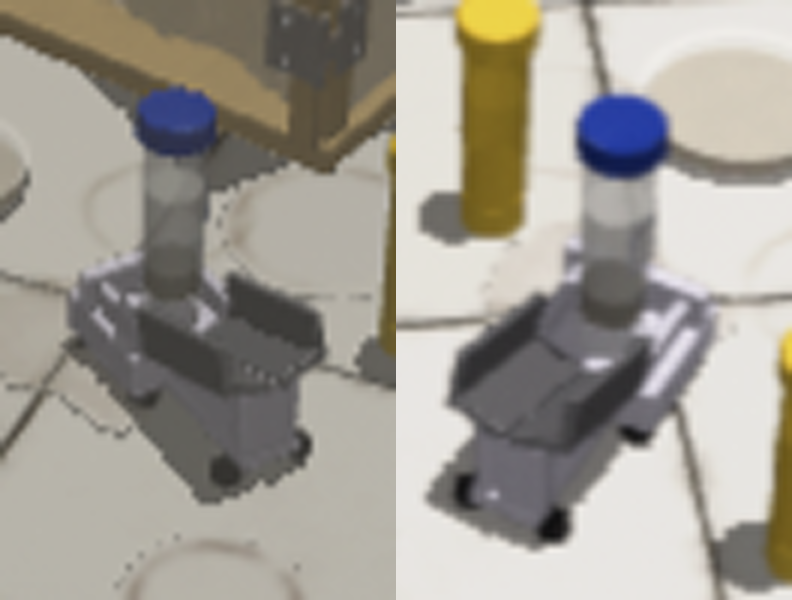

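The crop confirms it: a blue cap over a clear tube in the grey rest. The cap top is at scene (309.5,212.5) and side (302.8,215), and the trough's outer end at scene about (324,259) and side about (285,268).

Run:
```python
from h import *
C=lambda n,x,y:(n,np.array([280+x/6,195+y/6]) if n=='scene' else np.array([265+(x-396)/6,195+y/6]))
t,e=tri([ray(*C('scene',177,105)),ray(*C('side',623,120))]);print('top',t,e)
print('top z=.142',onz(*C('scene',177,105),.142),onz(*C('side',623,120),.142))
print('foot near edge z.03',onz(*C('scene',172,290),.03),onz(*C('side',610,322),.03))
for a,b in (((222,393),(565,440)),((325,355),(565,440)),((222,393),(452,405)),((265,380),(515,438)),((325,320),(645,345)),((325,320),(570,390)),((222,345),(455,352)),((222,345),(570,390))):
    p,e=tri([ray(*C('scene',*a)),ray(*C('side',*b))]);print(a,b,p.round(4),np.round(e,4))
print(onz(*C('scene',265,380),.054),onz(*C('side',515,438),.054))
o=onz(*C('side',380,323),.112);print(C)
print('other',onz('scene',(424.5,226.5),.112),onz('side',(380,320),.112))
for n,u in (('scene',(268,220)),('scene',(264,238)),('scene',(351,220)),('side',(282,198)),('side',(253,207)),('side',(337,253))): print(onz(n,u,.112))
```

```text
top [ 0.51355276 -0.26431517  0.14100994] [np.float64(0.0019676996155155203), np.float64(0.0019676996155154314)]
top z=.142 [ 0.50962438 -0.26676724  0.142     ] [ 0.51428242 -0.26262207  0.142     ]
foot near edge z.03 [ 0.52314568 -0.2619214   0.03      ] [ 0.51549538 -0.25552383  0.03      ]
(222, 393) (565, 440) [ 0.4917 -0.2987  0.0085] [0.0017 0.0017]
(325, 355) (565, 440) [ 0.4826 -0.3461  0.0571] [0.0041 0.0041]
(222, 393) (452, 405) [ 0.4454 -0.3153  0.051 ] [0.0015 0.0015]
(265, 380) (515, 438) [ 0.468  -0.3267  0.0437] [0.0008 0.0008]
(325, 320) (645, 345) [ 0.5094 -0.3298  0.0678] [0.0185 0.0185]
(325, 320) (570, 390) [ 0.4834 -0.3435  0.0775] [0.0064 0.0064]
(222, 345) (455, 352) [ 0.4463 -0.3137  0.0766] [0.0021 0.0021]
(222, 345) (570, 390) [ 0.493  -0.2972  0.0348] [0.0017 0.0017]
[ 0.45574457 -0.33123969  0.054     ] [ 0.46695655 -0.33518155  0.054     ]
<function <lambda> at 0x7f2484a272e0>
other [ 0.61282387 -0.54079586  0.112     ] [ 0.61814103 -0.53704969  0.112     ]
[ 0.4736856  -0.16561351  0.112     ]
[ 0.40174632 -0.19099529  0.112     ]
[ 0.56289357 -0.36219489  0.112     ]
[ 0.48090235 -0.16247851  0.112     ]
[ 0.40937331 -0.18876528  0.112     ]
[ 0.57420043 -0.35720232  0.112     ]
```

```bash
cat >> h.py <<'E'
D=np.array([-.61,-.79,0]);D/=np.linalg.norm(D)
def togo(tgt,dirn=D):
    T=toolT();o=r.get_obs();M=T[:3,:3]
    y=M[:,1]; a=[]
    for s in (1,-1):
        v=M.T@(s*dirn); a.append(np.degrees(np.arctan2(-v[0],v[1])))
    print('t',o['time'],'pos',o['eef_pos'].round(4),'x',M[:,0].round(3),'y',M[:,1].round(3),'gap',o['grip_width'],'j',o['joint_pos'].round(2),'F',o['wrist_force'].round(1))
    print('turn deg for y=D / y=-D',np.round(a,1),'shift tool m',(M.T@(np.array(tgt)-T[:3,3])).round(4))
E
python3 - <<'E'
from h import *
togo([.513,-.264,.40])
E
```

```text
t 0.1 pos [0.157  0.5269 0.404 ] x [-0.958  0.286  0.   ] y [ 0.286  0.958 -0.002] gap 0.09281203723008799 j [ 1.08  0.26  1.54 -0.    1.35 -0.2 ] F [0.2 0.5 0.2]
turn deg for y=D / y=-D [-158.9   21.1] shift tool m [-0.5671 -0.6562  0.0049]
```

>>> move_arm:
  delta_pos:
    - [-0.9, -1, 0]
    - [-0.9, -1, 0]
    - [-0.9, -1, 0]
    - [-0.9, -1, 0]
    - [-0.9, -1, 0]
    - [-0.9, -1, 0]
    - [-0.9, -1, 0]
    - [-0.9, -1, 0]
    - [-0.9, -1, 0]
    - [-0.9, -1, 0]
    - [-0.9, -1, 0]
    - [-0.9, -1, 0]
  turn: [0, 0, 0, 0, 0, 0, 0, 0, 0, 0, 0, 0]
  claw: [0, 0, 0, 0, 0, 0, 0, 0, 0, 0, 0, 0]

```text
time: 1.6
eef_pos: [0.365, 0.0882, 0.4046]
tool_rot: [-0.454, -3.109, -0.0]
wrist_force: [-0.1, -0.2, 0.6]
grip_width: 0.0931
gripper_force: 0.0
```

>>> move_arm:
  delta_pos:
    - [-0.9, -1, 0]
    - [-0.9, -1, 0]
    - [-0.9, -1, 0]
    - [-0.9, -1, 0]
    - [-0.9, -1, 0]
    - [-0.9, -1, 0]
    - [-0.9, -1, 0]
    - [-0.9, -1, 0]
    - [0, 0, 0]
    - [0, 0, 0]
    - [0, 0, 0]
  turn: [0, 0, 0, 0, 0, 0, 0, 0, 0.058, 0.059, 0]
  claw: [0, 0, 0, 0, 0, 0, 0, 0, 0, 0, 0]

```text
time: 2.98
eef_pos: [0.5031, -0.2023, 0.4042]
tool_rot: [-1.012, -2.973, -0.0]
wrist_force: [-0.6, -0.2, 0.2]
grip_width: 0.0929
gripper_force: 0.0
```

Run:
```python
from h import *
togo([.513,-.264,.40])
cv2.imwrite('pics/w1.png',read_camera('wrist')[:,:,::-1])
np.save('T1.npy',toolT())
```

```text
t 2.975 pos [ 0.5031 -0.2023  0.4042] x [-0.792  0.61   0.001] y [ 0.61   0.792 -0.   ] gap 0.09285603106917902 j [-0.59  0.25  1.55  0.    1.34 -1.5 ] F [-0.6 -0.2  0.2]
turn deg for y=D / y=-D [-1.799e+02  1.000e-01] shift tool m [-0.0455 -0.0428  0.0042]
```

View pics/w1.png

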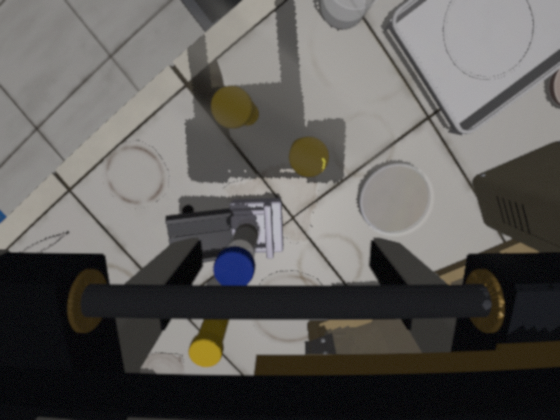

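The wrist view shows the cap at (235,267), the rest's rear stop near (275,225) and the trough running left to about (170,235). The rest's yaw needs a closer look.

Run:
```python
from h import *
im=cv2.imread('pics/w1.png')
c=cv2.resize(im[180:290,155:300],None,fx=5.4,fy=5.4,interpolation=cv2.INTER_CUBIC)
cv2.imwrite('pics/w1c.png',cv2.convertScaleAbs(c,alpha=1.5,beta=20))
T=np.load('T1.npy')
m=cv2.inRange(cv2.cvtColor(im,cv2.COLOR_BGR2HSV),(110,150,60),(130,255,255))
_,_,st,ce=cv2.connectedComponentsWithStats(m)
for a,c in zip(st[1:],ce[1:]):
    if a[4]>100: print(a,c,onz('wrist',c,.142,T),onz('wrist',c,.138,T))
```

```text
[ 215  251   39   35 1130] [233.3079646  268.57610619] [ 0.51086543 -0.26308303  0.142     ] [ 0.51189003 -0.264756    0.138     ]
```

View pics/w1c.png

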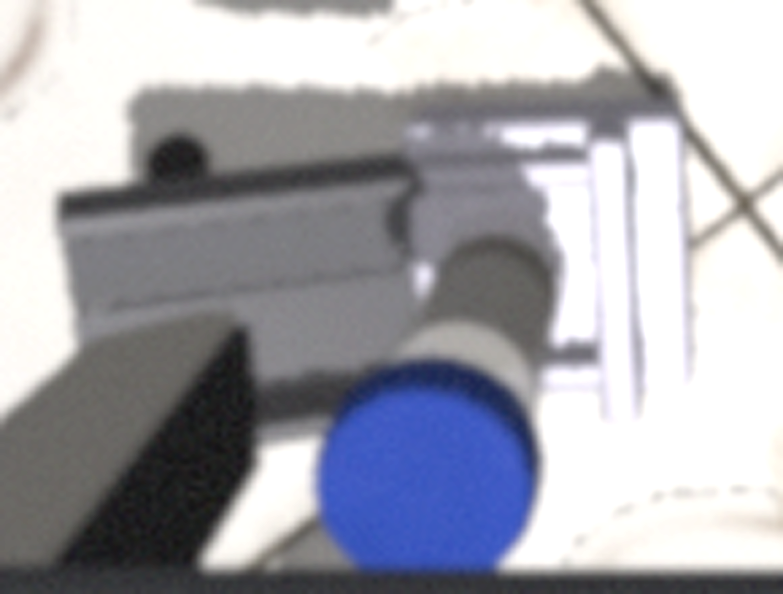

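Run:
```python
from h import *
T=np.load('T1.npy')
P=lambda x,y,z:onz('wrist',(155+x/5.4,180+y/5.4),z,T)
e=P(82,313,.054);i=P(410,270,.030);d=e-i
print('V',e,i,np.linalg.norm(d[:2]),np.degrees(np.arctan2(d[1],d[0])))
for a,b,z in (((595,140),(605,415),.048),((625,120),(637,415),.048),((685,120),(688,380),.03),((685,120),(688,380),.048)):
    p,q=P(*a,z),P(*b,z);d=q-p;print(p,q,np.degrees(np.arctan2(d[1],d[0]))-90,np.linalg.norm(d))
print(np.degrees(np.arctan2(D[1],D[0])))
```

```text
V [ 0.46344846 -0.33211296  0.054     ] [ 0.5005332  -0.28100241  0.03      ] 0.06314717870937202 -125.96385275233247
[ 0.49946634 -0.22799103  0.048     ] [ 0.54699309 -0.26291298  0.048     ] -126.30789447618307 0.05897740377165751
[ 0.49988514 -0.22069544  0.048     ] [ 0.55104485 -0.25760874  0.048     ] -125.81160581224711 0.06308651048815535
[ 0.51028541 -0.2138485   0.03      ] [ 0.55681703 -0.2488422   0.03      ] -126.9446757955152 0.058221566295336966
[ 0.50715907 -0.21119276  0.048     ] [ 0.55133081 -0.24441173  0.048     ] -126.94467579551525 0.05526882400659658
-127.67359333983045
```

```bash
sed -i 's/^D=np.array.*/D=np.array([np.cos(np.radians(-126.1)),np.sin(np.radians(-126.1)),0])/' h.py
cat >> h.py <<'E'
O=np.array([.5145,-.262,0])   # pocket middle
def rest(p): v=np.array(p)-O; return np.array([v[:2]@D[:2], v[:2]@np.array([-D[1],D[0]]), v[2]])
E
python3 - <<'E'
from h import *
togo(O+.003*D+[0,0,.30])
th=np.radians(np.arange(15,73,4));c,s=np.cos(th),np.sin(th)
F=3*c+112*s; z=30-3*s+112*c
for tip in (110,95,80,69):
    sb=(tip-30-29*s)/c; pb=-29*c+sb*s; pc=-32*c+97*s; zc=30+32*s+97*c
    need=F-np.where(sb<97,np.where(zc>tip,np.minimum(pb,pc),pb),-99)
    print(tip,[(int(np.degrees(t)),round(f),round(zz),round(n)) for t,f,zz,n in zip(th,F,z,need)])
E
```

```text
t 3.025 pos [ 0.5031 -0.2022  0.4044] x [-0.794  0.608  0.001] y [ 0.608  0.794 -0.   ] gap 0.09274766147506232 j [-0.59  0.25  1.55 -0.    1.34 -1.51] F [-0.  -0.1 -0.8]
turn deg for y=D / y=-D [178.7  -1.3] shift tool m [-0.0456 -0.0435  0.1043]
110 [(14, 32, 137, 40), (19, 39, 135, 42), (23, 47, 132, 44), (27, 54, 128, 45), (31, 60, 124, 46), (35, 67, 120, 46), (39, 73, 115, 45), (43, 79, 110, 44), (47, 84, 104, 41), (51, 89, 98, 36), (55, 93, 92, 192), (59, 98, 85, 197), (63, 101, 78, 200), (67, 104, 71, 203), (71, 107, 64, 206)]
95 [(14, 32, 137, 44), (19, 39, 135, 48), (23, 47, 132, 50), (27, 54, 128, 53), (31, 60, 124, 55), (35, 67, 120, 57), (39, 73, 115, 57), (43, 79, 110, 58), (47, 84, 104, 57), (51, 89, 98, 55), (55, 93, 92, 51), (59, 98, 85, 46), (63, 101, 78, 37), (67, 104, 71, 203), (71, 107, 64, 206)]
80 [(14, 32, 137, 49), (19, 39, 135, 53), (23, 47, 132, 57), (27, 54, 128, 61), (31, 60, 124, 64), (35, 67, 120, 67), (39, 73, 115, 70), (43, 79, 110, 72), (47, 84, 104, 73), (51, 89, 98, 73), (55, 93, 92, 73), (59, 98, 85, 71), (63, 101, 78, 67), (67, 104, 71, 61), (71, 107, 64, 51)]
69 [(14, 32, 137, 51), (19, 39, 135, 57), (23, 47, 132, 61), (27, 54, 128, 66), (31, 60, 124, 71), (35, 67, 120, 75), (39, 73, 115, 79), (43, 79, 110, 82), (47, 84, 104, 85), (51, 89, 98, 87), (55, 93, 92, 88), (59, 98, 85, 89), (63, 101, 78, 88), (67, 104, 71, 87), (71, 107, 64, 83)]
```

>>> move_arm:
  delta_pos:
    - [-0.8, -0.7, 0]
    - [-0.72, -0.75, 0]
    - [0, 0, 0.7]
    - [0, 0, 0.7]
    - [0, 0, 0]
    - [0, 0, 0]
  turn: [-0.007, 0, 0, 0, 0, 0]
  claw: [0, 0, 0, 0, 0, 0]

```text
time: 3.78
eef_pos: [0.5136, -0.2644, 0.3635]
tool_rot: [0.978, 2.985, -0.0]
wrist_force: [0.3, -0.0, 0.7]
grip_width: 0.0931
gripper_force: 0.0
```

```bash
cat >> h.py <<'E'
def cap(n,T=None):
    im=read_camera(n)[:,:,::-1]; m=cv2.inRange(cv2.cvtColor(im,cv2.COLOR_BGR2HSV),(105,120,40),(130,255,255))
    _,_,st,ce=cv2.connectedComponentsWithStats(m); 
    return im,[(a.tolist(),c.round(1)) for a,c in zip(st[1:],ce[1:]) if a[4]>25]
E
python3 - <<'E'
from h import *
togo(O+.003*D+[0,0,.30])
T=toolT();im,b=cap('wrist')
for x in b: print(x,rest(onz('wrist',x[1],.142,T)))
print('hand',rest(r.get_obs()['eef_pos']))
cv2.imwrite('pics/w2.png',im)
E
```

```text
t 3.775 pos [ 0.5136 -0.2644  0.3635] x [-0.806  0.592 -0.001] y [ 0.592  0.806 -0.   ] gap 0.09312464898386774 j [-0.67  0.34  1.53 -0.    1.27 -1.61] F [ 0.3 -0.   0.7]
turn deg for y=D / y=-D [179.8  -0.2] shift tool m [ 0.0007 -0.0006  0.0635]
([260, 204, 49, 51, 1921], array([284.5, 229. ])) [ 0.00380472 -0.00285037  0.142     ]
hand [0.00244036 0.00075458 0.36387   ]
```

>>> move_arm:
  delta_pos:
    - [0.07, 0, 0.7]
    - [0, 0, 0.7]
    - [0, 0, 0.75]
    - [0, 0, 0]
    - [0, 0, 0]
    - [0, 0, 0]
    - [0, 0, 0]
    - [0, 0, 0]
  turn: [0, 0, 0, 0, 0, 0, 0, 0]
  claw: [0, 0, 0, 0, 0.2, 0.3, 0.4, 0.43]

```text
time: 4.82
eef_pos: [0.5118, -0.2632, 0.2987]
tool_rot: [0.981, 2.984, -0.0]
wrist_force: [-0.5, 0.1, 0.7]
grip_width: 0.0575
gripper_force: 0.0
```

>>> move_arm:
  delta_pos:
    - [0, 0, 0]
    - [0, 0, 0]
  turn: [0, 0]
  claw: [0.43, 0.43]

```text
time: 5.08
eef_pos: [0.5117, -0.2632, 0.2982]
tool_rot: [-0.981, -2.984, -0.0]
wrist_force: [-1.0, -0.0, 0.0]
grip_width: 0.0532
gripper_force: 0.0
```

Run:
```python
from h import *
T=toolT();im,b=cap('wrist')
for x in b: print(x,rest(onz('wrist',x[1],.142,T)))
print('hand',rest(r.get_obs()['eef_pos']),r.get_obs()['grip_width'])
im2,b=cap('side');print(b)
im3,b=cap('scene');print(b)
f=lambda im,x,y:cv2.resize(im[y:y+130,x:x+130],(390,390))
cv2.imwrite('pics/a2.png',np.hstack([f(im2,240,170),f(im3,245,170)]))
```

```text
([250, 239, 70, 47, 2715], array([284.5, 264.9])) [ 0.003738   -0.00876052  0.142     ]
hand [ 0.00261094 -0.0015876   0.29821268] 0.052925780577419715
[([301, 212, 9, 12, 90], array([305. , 217.7])), ([372, 314, 18, 17, 241], array([380.3, 322.1]))]
[([418, 224, 13, 8, 73], array([424.5, 226.9])), ([545, 253, 15, 23, 231], array([553.6, 262. ])), ([526, 264, 34, 80, 651], array([544. , 299.1]))]
```

View pics/a2.png

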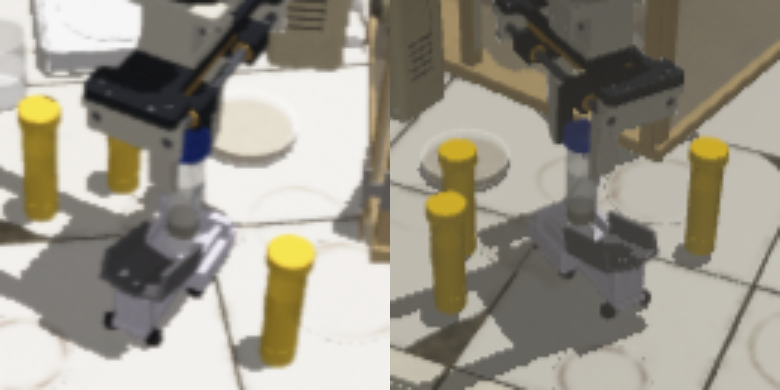

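The fingers straddle the cap. Now I push slowly along the trough, which is tool −y.

>>> move_arm:
  delta_pos:
    - [0, -0.12, 0]
    - [0, -0.12, 0]
    - [0, -0.1, 0]
    - [0, -0.1, 0]
    - [0, -0.1, 0]
    - [0, -0.1, 0]
    - [0, -0.1, 0]
    - [0, -0.1, 0]
    - [0, -0.1, 0]
    - [0, -0.1, 0]
    - [0, 0, 0]
  turn: [0, 0, 0, 0, 0, 0, 0, 0, 0, 0, 0]
  claw: [0.43, 0.43, 0.43, 0.43, 0.43, 0.43, 0.43, 0.43, 0.43, 0.43, 0.43]

```text
time: 6.6
eef_pos: [0.493, -0.2885, 0.2983]
tool_rot: [-0.982, -2.984, 0.0]
wrist_force: [0.6, -0.0, 0.4]
grip_width: 0.0531
gripper_force: 0.0
```

```bash
cat >> h.py <<'E'
def look(tag):
    o=r.get_obs();T=toolT();im,b=cap('wrist');h=rest(o['eef_pos'])
    print('t',o['time'],'hand',h.round(4),'tip',round(h[2]-.186,4),'gap',round(float(o['grip_width']),4),'F',o['wrist_force'].round(1),'front',round(h[0]+o['grip_width']/2,4))
    for x in b: print('wrist',x,rest(onz('wrist',x[1],.14,T)).round(4))
    i2,b=cap('side');print('side',b[:2])
    i3,b=cap('scene');print('scene',b[:1])
    f=lambda im,x,y:cv2.resize(im[y:y+130,x:x+130],(390,390))
    cv2.imwrite(f'pics/{tag}.png',np.hstack([f(i2,240,170),f(i3,245,170)]))
E
python3 -c "
from h import *
look('b1')"
```

```text
t 6.6 hand [ 0.0341 -0.0017  0.2983] tip 0.1123 gap 0.0531 F [ 0.6 -0.   0.4] front 0.0606
wrist ([251, 238, 70, 48, 2808], array([285.1, 264.5])) [ 0.0349 -0.0082  0.14  ]
side [([293, 222, 10, 13, 98], array([297.2, 227.6])), ([372, 314, 18, 17, 241], array([380.3, 322.1]))]
scene [([418, 224, 13, 8, 73], array([424.5, 226.9]))]
```

```bash
python3 -c "
from h import *
im=read_camera('wrist')[:,:,::-1]
a=cv2.imread('pics/b1.png')
cv2.imwrite('pics/b1w.png',np.vstack([a[:, :][50:320], cv2.resize(im[150:330,160:420],(780,540))[:320]]))"
```

```text
(no output)
```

View pics/b1w.png

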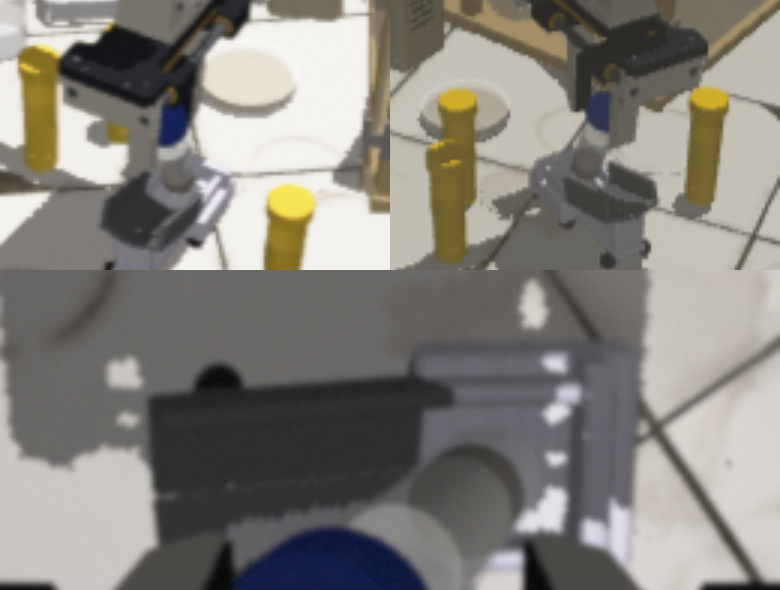

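The tube has toppled gently onto the front finger: in the lower half of the picture the cap's left edge (232,560) touches the left finger (230,550). Now I open gradually and descend a little, letting it lean further.

>>> move_arm:
  delta_pos:
    - [0, 0, 0]
    - [0, 0, 0]
    - [0, 0, 0]
    - [0, 0, 0.05]
    - [0, 0, 0.05]
    - [0, 0, 0.1]
    - [0, 0, 0.1]
    - [0, 0, 0.1]
    - [0, 0, 0]
  turn: [0, 0, 0, 0, 0, 0, 0, 0, 0]
  claw: [0.39, 0.35, 0.31, 0.27, 0.23, 0.19, 0.15, 0.11, 0.1]

```text
time: 7.92
eef_pos: [0.4931, -0.2882, 0.2859]
tool_rot: [-0.981, -2.984, -0.001]
wrist_force: [-0.0, -0.3, -0.3]
grip_width: 0.0832
gripper_force: 0.0
```

```bash
cat >> h.py <<'E'
def slide(z=.03):
    pass
E
python3 -c "
from h import *
look('b2')
im=read_camera('wrist')[:,:,::-1]
cv2.imwrite('pics/b2w.png',np.vstack([cv2.imread('pics/b2.png')[50:320], cv2.resize(im[150:330,160:420],(780,540))[:320]]))"
```

```text
t 7.925 hand [ 0.0338 -0.0019  0.2859] tip 0.0999 gap 0.0832 F [-0.  -0.3 -0.3] front 0.0754
wrist ([201, 240, 72, 46, 2654], array([235.7, 266. ])) [ 0.0557 -0.0133  0.14  ]
side [([290, 231, 8, 11, 49], array([293.9, 236.5])), ([372, 314, 18, 17, 241], array([380.3, 322.1]))]
scene [([418, 224, 13, 7, 72], array([424.5, 226.8]))]
```

View pics/b2w.png

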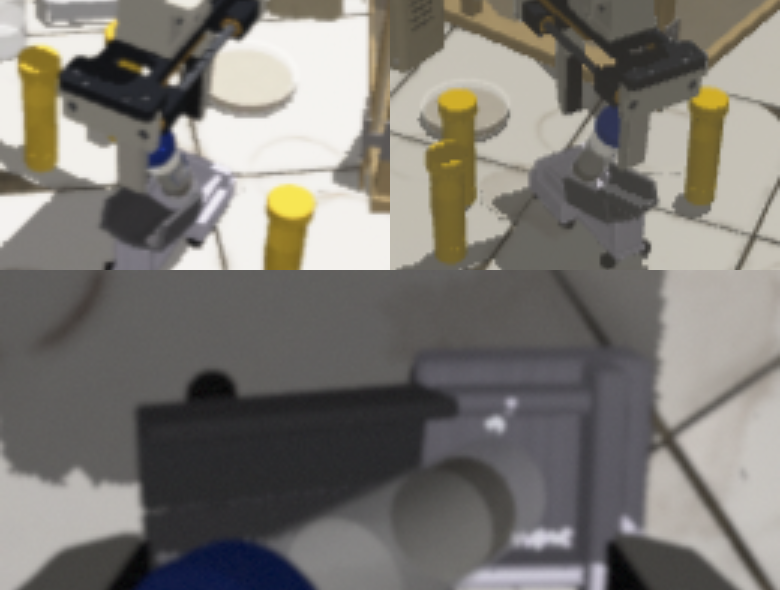

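The tube leans on the front finger, with the cap's left edge at (145,560) and its foot still in the pocket (545,490). I continue: fully open, descend to a tip height of about 73 mm, and creep forward.

>>> move_arm:
  delta_pos:
    - [0, 0, 0.08]
    - [0, 0, 0.08]
    - [0, 0, 0.08]
    - [0, 0, 0.08]
    - [0, -0.05, 0.08]
    - [0, -0.05, 0.08]
    - [0, -0.05, 0.08]
    - [0, -0.05, 0.08]
    - [0, -0.05, 0.08]
    - [0, -0.05, 0.08]
    - [0, -0.05, 0.08]
    - [0, 0, 0]
  turn: [0, 0, 0, 0, 0, 0, 0, 0, 0, 0, 0, 0]
  claw: [0.08, 0.06, 0.04, 0.02, 0, 0, 0, 0, 0, 0, 0, 0]

```text
time: 9.62
eef_pos: [0.4868, -0.2968, 0.2596]
tool_rot: [-0.981, -2.984, -0.0]
wrist_force: [-0.5, -0.2, -0.0]
grip_width: 0.0933
gripper_force: 0.3
```

```bash
python3 -c "
from h import *
look('b3')
im=read_camera('wrist')[:,:,::-1]
cv2.imwrite('pics/b3w.png',np.vstack([cv2.imread('pics/b3.png')[50:320], cv2.resize(im[150:330,160:420],(780,540))[:320]]))"
```

```text
t 9.625 hand [ 0.0444 -0.0019  0.2596] tip 0.0736 gap 0.0933 F [-0.5 -0.2 -0. ] front 0.0911
wrist ([180, 253, 71, 33, 1701], array([214.3, 272.1])) [ 0.0693 -0.0227  0.14  ]
wrist ([192, 319, 59, 22, 847], array([219.5, 326.9])) [ 0.0688 -0.0013  0.14  ]
side [([372, 314, 18, 17, 241], array([380.3, 322.1]))]
scene [([418, 224, 13, 8, 73], array([424.5, 226.9]))]
```

View pics/b3w.png

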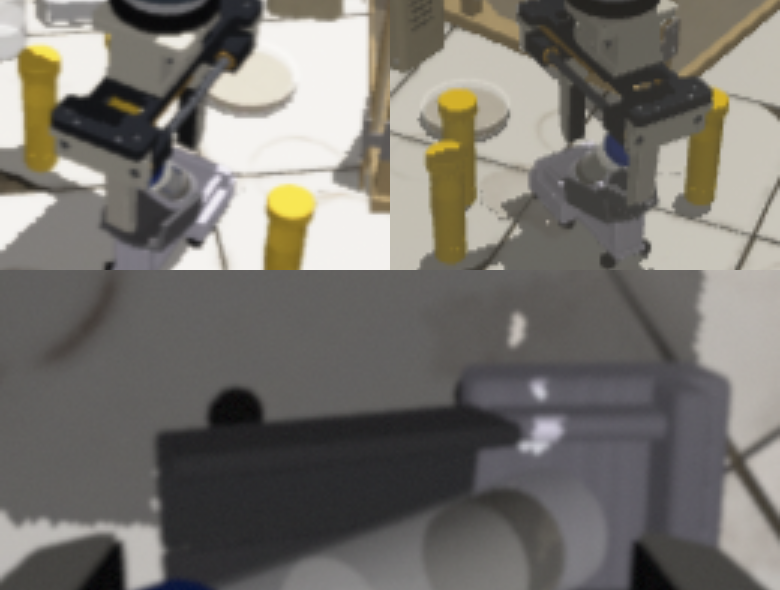

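It is still held on the front finger, with the foot at (570,540) and clear of the rear stop at (650,500). Now the slow let-down.

>>> move_arm:
  delta_pos:
    - [0, -0.05, 0]
    - [0, -0.05, 0]
    - [0, -0.05, 0]
    - [0, -0.05, 0]
    - [0, -0.05, 0.02]
    - [0, -0.05, 0.02]
    - [0, -0.05, 0.02]
    - [0, -0.05, 0.02]
    - [0, -0.05, 0.02]
    - [0, -0.05, 0]
    - [0, -0.05, 0]
    - [0, -0.05, 0]
  turn: [0, 0, 0, 0, 0, 0, 0, 0, 0, 0, 0, 0]
  claw: [0, 0, 0, 0, 0, 0, 0, 0, 0, 0, 0, 0]

```text
time: 11.32
eef_pos: [0.4762, -0.3113, 0.2569]
tool_rot: [0.981, 2.984, 0.0]
wrist_force: [-0.7, -0.0, 0.2]
grip_width: 0.0935
gripper_force: 0.1
```

```bash
python3 -c "
from h import *
look('b4')"
```

```text
t 11.325 hand [ 0.0624 -0.0019  0.2569] tip 0.0709 gap 0.0935 F [-0.7 -0.   0.2] front 0.1092
wrist ([191, 242, 58, 44, 2119], array([217.7, 265.7])) [ 0.0853 -0.0263  0.14  ]
side [([282, 250, 7, 10, 30], array([285.6, 255.5])), ([372, 314, 18, 17, 241], array([380.3, 322.1]))]
scene [([418, 224, 13, 7, 73], array([424.5, 226.8]))]
```

```bash
python3 -c "
from h import *
im=read_camera('wrist')[:,:,::-1]
a=cv2.convertScaleAbs(cv2.resize(cv2.imread('pics/b4.png')[50:270],(780,280),interpolation=cv2.INTER_CUBIC),alpha=1.5)
cv2.imwrite('pics/b4w.png',np.vstack([a[:280], cv2.convertScaleAbs(cv2.resize(im[200:306,160:420],(780,318)),alpha=1.6)]))"
```

```text
(no output)
```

View pics/b4w.png

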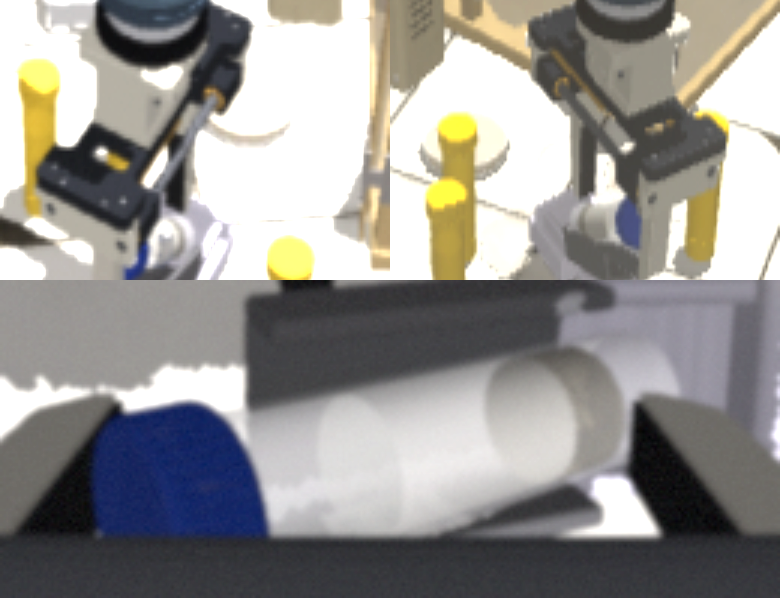

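The cap (95–265,470) still rests on the front finger at about 65° of lean, with the rear finger just above the tube. A few more small steps, then straight up.

>>> move_arm:
  delta_pos:
    - [0, -0.05, 0]
    - [0, -0.05, 0]
    - [0, -0.05, 0]
    - [0, -0.05, 0]
    - [0, 0, 0]
    - [0, 0, -0.1]
    - [0, 0, -0.1]
    - [0, 0, -0.2]
    - [0, 0, -0.5]
    - [0, 0, -1]
    - [0, 0, -1]
    - [0, 0, -1]
  turn: [0, 0, 0, 0, 0, 0, 0, 0, 0, 0, 0, 0]
  claw: [0, 0, 0, 0, 0, 0, 0, 0, 0, 0, 0, 0]

```text
time: 13.02
eef_pos: [0.4727, -0.3159, 0.3761]
tool_rot: [0.981, 2.983, -0.001]
wrist_force: [-0.6, 0.0, -0.3]
grip_width: 0.0931
gripper_force: 0.0
```

>>> move_arm:
  delta_pos:
    - [0, 0.8, -0.5]
    - [0, 0.8, -0.5]
    - [0, 0.8, 0]
    - [0, 0.8, 0]
    - [0, 0, 0]
    - [0, 0, 0]
  turn: [0, 0, 0, 0, 0, 0]
  claw: [0, 0, 0, 0, 0, 0]

```text
time: 13.78
eef_pos: [0.5294, -0.239, 0.4045]
tool_rot: [0.981, 2.984, -0.001]
wrist_force: [-0.0, 0.5, 0.0]
grip_width: 0.093
gripper_force: 0.0
```

Run:
```python
from h import *
look('b5')
T=toolT();im,b=cap('wrist');cv2.imwrite('pics/w5.png',im);_,s=cap('side');_,c=cap('scene')
w=max(b,key=lambda x:x[0][4]);s=s[0];print(w,s,c[:2])
rs=[ray('wrist',w[1],T),ray('side',s[1])]
p,e=tri(rs);print('cap centre rest frame p,lat,z',rest(p).round(4),np.round(e,4))
for x in c[:1]:
    p,e=tri(rs+[ray('scene',x[1])]);print(rest(p).round(4),np.round(e,4))
```

```text
t 13.775 hand [-0.0274 -0.0015  0.4045] tip 0.2185 gap 0.093 F [-0.   0.5  0. ] front 0.0191
wrist ([137, 185, 17, 33, 474], array([144.9, 200.8])) [ 0.0847 -0.015   0.14  ]
side [([270, 257, 16, 18, 198], array([277.5, 265.6])), ([372, 314, 18, 17, 241], array([380.3, 322.1]))]
scene [([418, 224, 13, 8, 75], array([424.5, 226.9]))]
([138, 185, 16, 33, 477], array([145.3, 201.1])) ([270, 257, 16, 18, 198], array([277.5, 265.6])) [([418, 224, 13, 7, 73], array([424.5, 226.8])), ([326, 249, 9, 7, 26], array([329.7, 251.5]))]
cap centre rest frame p,lat,z [ 0.1113 -0.0014  0.0808] [0.0006 0.0006]
[0.1733 0.0599 0.1531] [0.1101 0.0262 0.1218]
```

The cap centre is 111 mm out, 1 mm off the centre line and 81 mm high, which matches a tube lying in the trough. The hand is clear.

```bash
python3 -c "
from plant import r
print(r.hand_in())"
```

```text
the job is handed in; nothing more can be done
None
```

I let the tube down slowly against the front finger and handed the job in. By camera measurement it lies in the trough with its cap at the raised outer end and its foot in the pocket; the hand is clear and no bystander was touched. The judge gave no verdict.

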